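Nest the printed sleeve, then hold its bushing over the bore with tongs

TASK

Get the bushing ready to be glued into the printed sleeve: first stand the sleeve, wide flange down, fully home in the round nest and let it go. Then take the sprung tongs out of their stand, pinch the flanged bushing with them in its compartment of the open parts case (never touch it with the fingers: it has been degreased), lift it out and hold it upright, centred over the bore about 3 cm above the sleeve's top without touching the sleeve; finish while still holding it there in the tongs. Leave the other parts in the case and the things on the desk alone.

Things in the scene. Friction and masses are not known exactly. Their poses are not given: they have to be found in the camera images.
- sleeve: Printed flanged sleeve, a stepped tube 69 mm tall standing upright on the desk. Origin: centre of its underside, z up along its axis. Foot 32 mm across widening to the wide flange, 54 mm across, 8 to 12 mm up; tube 36 mm across from 22 to 64 mm up (grasp it there); upper flange 47 mm across from 64 to 69 mm; bore 23 mm. 60 g, give or take a third.
- sleeve_top (a point): Point on the sleeve's axis level with its top face, 69 mm above its underside; axes as the sleeve's.
- nest: Fixed locating nest: a turned aluminium ring 82 mm across, its rim 21 mm above the desk, on a dark steel plate 96 x 96 x 6 mm with a screw at each corner. Its round recess is 59 mm across and 12 mm deep and takes the sleeve's foot and 54 mm wide flange. Origin: centre of the plate's underside on the desk, z up.
- nest_floor (a point): Centre of the recess's floor, 9 mm above the desk; the sleeve's underside rests here when it is home.
- tongs_stand: Fixed stand of the tongs: an open-topped grey pocket, 32 (its x) by 70 mm (its y) outside, 6 mm walls, 38 mm high, floor 6 mm above the desk, on a steel plate 66 x 104 x 4 mm. Origin: centre of its underside.
- tongs: Sprung steel tongs standing upright in the stand, hinge up, tips down, 16 mm deep (x), 80 g. Origin: on the hinge axis (knuckle 5 mm in radius), 117 mm above the desk; x along the hinge, y across the two arms (the line along which they are squeezed), z up. The frame is fixed to the +y arm: it turns about x by half the joint value as they are squeezed.
- tongs_grip (a point): Where to squeeze, along the tongs' y: midway between the black finger pads (18 mm wide, 25 to 55 mm below the hinge), 40 mm below the hinge. The tongs measure about 45 mm over the pads at rest, 36 mm closed on the bushing. The spring pushes back with 5 N at rest, 10 N closed on it, so squeezed to 42 or 43 mm they can be carried half open.
- tongs_tips (a point): Midway between the jaws' lower ends, 110.5 mm below the hinge. Gap at rest 43 mm (37 at the jaws' edges), less about 2 mm for each 1 mm squeezed at the pads; outer width 11 mm more than the gap. Jaws 16 mm wide (x), 9 mm high, with upright V grooves that centre a round part.
- tongs_arm (a joint): How far the tongs are squeezed, rad: 0 at rest (open), about 0.18 when closed on the bushing's barrel, at most 0.32.
- parts_case: Fixed blue case, 112 (x) by 200 mm (y), rim 40 mm above the desk, two rows of four compartments 52 (x) by 47 mm (y) inside, floor 2 mm above the desk. Origin: centre of the underside. The front row (negative x, with the loose parts) is centred at x = -27, y = -75, -25, 25, 75 mm. The clear lid stands open behind, hinged 55 mm behind the origin, to 150 mm above the desk, leaning back.
- parts_case_lid (a joint): Opening angle of the case's clear lid, rad: 0 shut, about 2 open as it stands.
- bushing: Brass flanged bushing standing upright in one of the front compartments, flange up: barrel 21.5 mm across and 13 mm high, flange 27 mm across and 3 mm thick on top of it, 16 mm tall in all, 30 g, give or take a third. Origin: centre of its underside, z up. The tongs' jaws fit on the barrel below the flange.
- toggle: Printed cross-shaped toggle, 22 x 38 x 11 mm, in another front compartment (not to be moved).
- link: Printed oval chain link, 16 x 26 x 8 mm, in another front compartment (not to be moved).
- screwdriver: Screwdriver, 190 mm long, lying on the desk near the front edge (not to be moved).
- glue_stick: Glue stick, 91 mm long, 20 mm thick, lying on the desk between the keyboard and the mouse's lead (not to be moved).
Not all that is in view belongs to the job. Leave any pink look-alike of the sleeve alone.

How it is judged:
By the outcome, as a careful person would: the job done as asked, in the order asked, and still so for the second after the job is handed in, while the arm keeps its last pose, push and grip.
It also fails if it takes over 54 s, if anything falls off the work surface, if the arm or the gripper's body presses on something with over 40 N, if the wrist force passes 120 N, or if a joint passes its speed limit or range.

ROBOT

A 6-joint arm with a two-finger parallel gripper is mounted at the origin on a cart in front of the work surface, level with it; the furniture and walls round the work are solid. World frame = base frame: x ahead of the robot, y to its left, z up, the work surface at z = 0. Lengths are in m, angles in degrees, forces in N, time in s.
With the tool pointing down it reaches from about 0.4 to 0.825 m from the base axis. Payload 7 kg.
Tool frame: the origin (TCP) lies on the centre line of the jaws, within the pads' length; the fingertips stand 8 mm ahead of it and the grasp point (between the pads) lies 11 mm behind it; z points along the fingers, y is the line along which they close (so a half turn about z gives the same grasp; the last joint's range is limited). The gripper opens to 88 mm and grips with 3 to 60 N. Pads are 19 mm wide; open, the fingers measure 130 mm over their backs; the gripper's body (78 mm by 193 mm) begins 47 mm behind the grasp point.
Start: joints at [-51.675, 20.546, 0.682, 0, -70.136, -16.507], TCP at [0.251, -0.627, 0.235] pointing down, gripper open.
Joint ranges: [-176.03, 176.03], [-82.01, 121.73], [-58.28, 71.71], [-173.87, 95.51], [-174.79, -0.11], [-173.66, 173.66]. Speed limits (degrees/s): [136.94, 136.94, 172.46, 180, 180, 180].

INTERFACE

Orientations are given as [roll, pitch, yaw] about the fixed x, y, z axes, in that order (R = Rz(yaw) Ry(pitch) Rx(roll)).
In Python, from plant import r gives the robot as it stands.
- The arm moves only by the tool carry_out, never from a script. Its argument "targets" is a list of rows, each a list of 6 numbers: the shift along the tool's x, y, z scaled (see below), then the turn, a rotation vector about the tool's x, y, z scaled (see below). A call has 1 to 5 rows; each row shifts and turns the commanded pose from where the row before left it, along the tool's axes as they then stand; what a row does not reach is not made up. The controller multiplies each number of a shift by 0.5 m and each number of a turn by 60 degrees. A row lasts 1/8 s, in which the tool goes at most 62.5 mm and 10.7 degrees, less where a joint would pass 70% of its speed; a pose out of reach is approached as far as the arm can. A call with a number of a shift or a turn outside -1 to 1 is refused whole. A call with a gripper value outside its range is refused whole. "hand" is the opening, from 0 (shut) to 1 (fully open), set as the call begins (left out, the last holds). The fingers move at their own pace and stop on an object; "squeeze" is the grip in N (left out, the last holds). Time passes only in rows, so rows that do not move let the fingers close. It gives the time, the measured TCP pose, the force, the opening and the grip force at its end, in the units of the state.
- r.get_state(): the state, without advancing time (a new reading comes with each control period).
- r.capture(name): name is "scene" or "top"; returns the picture (400x640x3 uint8, red, green, blue); there is no depth.
- r.camera_info(name): a dict with "K" (3x3 intrinsics, pixels), "eye" and "attitude" of the camera in the world. Camera axes: x right, y down, z forward; pixel columns grow to the right and rows downward; lengths in m; the calibration is good to about 2 mm. A picture is of the moment at which its call begins. camera_info takes no time and is no camera call.
- r.close_job(): hands the job in; it is judged then, once.
The state is a dict: "time_s": time; "joints": joint angles; "qd": joint speeds; "joint_torque": joint torques, N m; "tcp_pos": TCP position; "eef_rot": TCP orientation; "contact_force": force on the tool from outside, world axes, zero at the start; "moment": the same for the moment, N m; "gripper_width": finger opening in m; "gripper_force": force on a finger pad.
Only numpy, scipy, OpenCV 4.12 (cv2) and the standard library are available. Lean on these libraries where they do the work, as an engineer would, in place of code of your own. Each camera call takes 0.05 s, during which the arm holds its last target. There are 200 camera calls.

## Working session

There is one attempt and no reset: what is moved stays moved. The work goes in short steps, Python scripts to look and compute and a tool call to move; the robot and the scene stay as the last step left them, time stands still between calls to the robot, and variables do not carry over. Pictures are saved under pics/ and viewed, at most 10 in all, crops included, and the job is handed in when it is done.

Besides the shell and the picture viewer there is one more tool, called after "Request:" in YAML: its name, and indented under it one key for each argument. carry_out: Moves the arm, as the interface text tells. Its arguments: {"type":"object","properties":{"targets":{"type":"array","items":{"type":"array","items":{"type":"number","minimum":-1,"maximum":1}}},"hand":{"type":"number"},"squeeze":{"type":"number"}},"required":["targets"]}

```bash
mkdir -p pics; ls
python3 - <<'E'
from plant import r
import cv2
print(r.get_state())
for n in("scene","top"):
    i=r.camera_info(n);print(n,i)
    im=r.capture(n);cv2.imwrite(f"pics/{n}0.png",im[...,::-1])
E
```

```text
pics
{'time_s': 0.0, 'joints': array([-5.16735885e+01,  2.05926371e+01,  6.33191003e-01, -1.92770579e-02,
       -7.01341978e+01, -1.65079491e+01]), 'qd': array([-0.08392215, -0.04773703, -0.08914043, -0.03501902,  0.03759853,
        0.09082683]), 'joint_torque': array([ 3.79301548e-05, -5.82715273e+01,  2.93050021e+01,  6.99712828e+00,
        6.71576199e-03, -1.45477657e-04]), 'tcp_pos': array([ 0.25068545, -0.62621799,  0.23360732]), 'eef_rot': array([ 1.79905067e+02, -9.23674507e-03, -1.58188095e+02]), 'contact_force': array([-0.43937359, -0.22885164, -0.89431116]), 'moment': array([-0.02152925, -0.00736064, -0.01402576]), 'gripper_force': 0.0, 'gripper_width': 0.08768425591098832}
scene {'K': array([[418.9044299 ,   0.        , 321.54202565],
       [  0.        , 418.9044299 , 202.57141063],
       [  0.        ,   0.        ,   1.        ]]), 'eye': array([-0.19524389, -0.57487587,  0.68555331]), 'attitude': array([-125.79511343,   -1.02598653,  -54.98693943])}
top {'K': array([[373.82162409,   0.        , 311.44143622],
       [  0.        , 373.82162409, 204.31535453],
       [  0.        ,   0.        ,   1.        ]]), 'eye': array([ 0.38651118, -0.11054855,  1.08670791]), 'attitude': array([-172.80180615,    0.80597838,  -90.64785746])}
```

View pics/scene0.png

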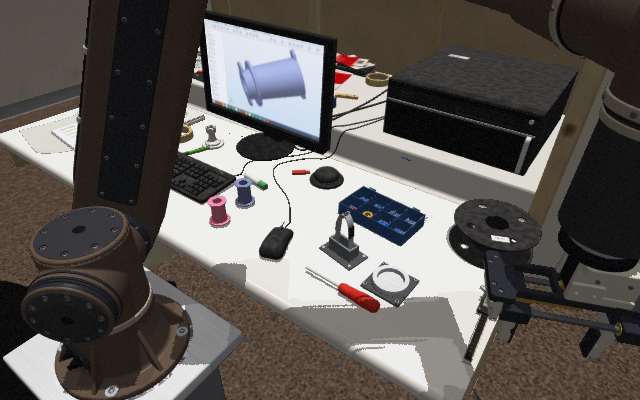

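View pics/top0.png

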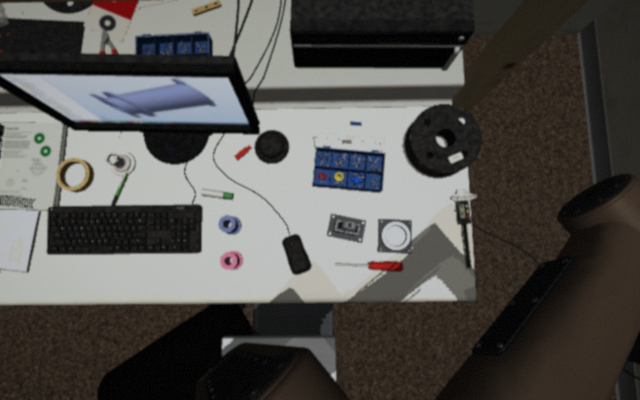

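The only look-alikes for the sleeve are these:
- The blue-grey tube at scene (244,190) / top (229,225).
- Its pink twin at scene (219,210) / top (231,260).
- The CAD picture on the monitor at scene (272,80).
- A white stand at scene (210,135).

I choose the blue-grey tube. The bushing candidate is the yellow ring at top (339,176) / scene (368,214). I'll check with close crops.

```bash
cat > h.py <<'E'
import numpy as np, cv2
from scipy.spatial.transform import Rotation as R
from plant import r
def cam(n):
    i=r.camera_info(n); return i["K"],np.array(i["eye"]),R.from_euler("xyz",i["attitude"],degrees=True).as_matrix()
def ray(n,uv):
    K,e,A=cam(n); d=A@np.linalg.solve(K,[uv[0],uv[1],1.]); return e,d/np.linalg.norm(d)
def onz(n,uv,z):
    e,d=ray(n,uv); return e+d*(z-e[2])/d[2]
def proj(n,p):
    K,e,A=cam(n); q=K@(A.T@(np.array(p)-e)); return q[:2]/q[2]
def two(a,b):
    (e,d),(f,g)=ray("scene",a),ray("top",b)
    t=np.linalg.lstsq(np.c_[d,-g],f-e,rcond=None)[0]; p,q=e+d*t[0],f+g*t[1]
    return (p+q)/2,np.linalg.norm(p-q)
E
python3 - <<'E'
from h import *
t=cv2.imread("pics/top0.png");s=cv2.imread("pics/scene0.png")
cv2.imwrite("pics/tc.png",cv2.resize(t[125:275,210:415],None,fx=3.9,fy=3.9,interpolation=cv2.INTER_CUBIC))
cv2.imwrite("pics/sc.png",cv2.resize(s[165:315,230:430],None,fx=4,fy=4,interpolation=cv2.INTER_CUBIC))
print(onz("top",(229,225),0.069),onz("top",(395,236),.021),onz("top",(347,227),.1), onz("scene",(390,283),.02))
E
```

```text
[0.46116744 0.12833908 0.069     ] [ 0.42766624 -0.33290194  0.021     ] [ 0.44977387 -0.1911646   0.1       ] [ 0.41267563 -0.34363024  0.02      ]
```

View pics/tc.png

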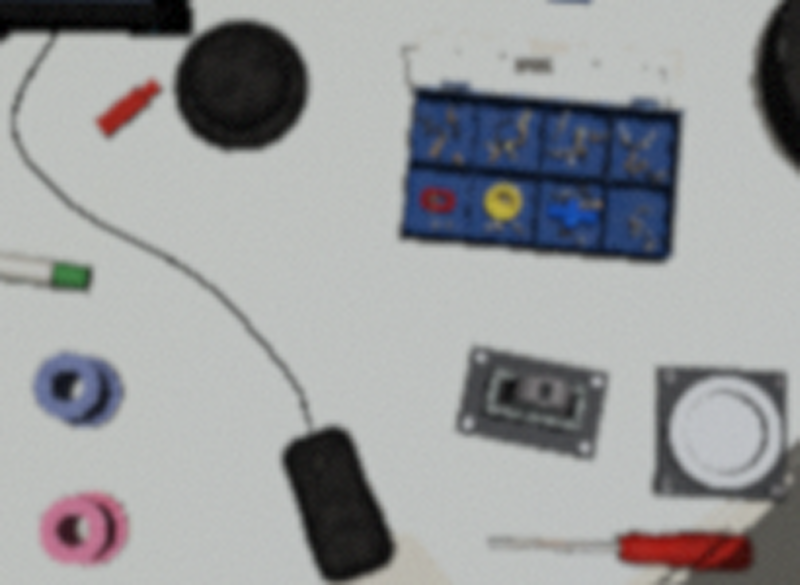

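View pics/sc.png

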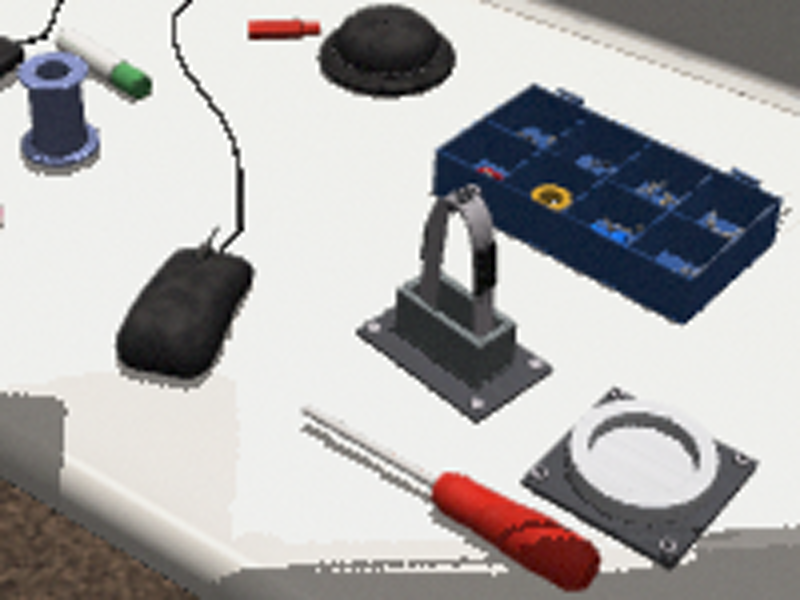

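The crops confirm it. The sleeve is the blue-grey tube (crop (75,388) = top (229,225)), wide flange down. The bushing is the yellow ring in front compartment 2 (y=+25 side, crop (503,202)). The link is the red part at (438,200) and the toggle is the blue part at (572,212). Now I'll measure.

```bash
cat > m.py <<'E'
from h import *
S=cv2.imread("pics/scene0.png");T=cv2.imread("pics/top0.png")
def big(m,box):
    x0,y0,x1,y1=box; z=np.zeros_like(m); z[y0:y1,x0:x1]=m[y0:y1,x0:x1]
    c=max(cv2.findContours(z,cv2.RETR_EXTERNAL,cv2.CHAIN_APPROX_NONE)[0],key=cv2.contourArea); return c
def quad(c):
    h=cv2.convexHull(c)
    for e in np.arange(1,12,.25):
        a=cv2.approxPolyDP(h,e,True)
        if len(a)<=4: return a[:,0]
g={"scene":cv2.cvtColor(S,cv2.COLOR_BGR2GRAY),"top":cv2.cvtColor(T,cv2.COLOR_BGR2GRAY)}
hsv={"scene":cv2.cvtColor(S,cv2.COLOR_BGR2HSV),"top":cv2.cvtColor(T,cv2.COLOR_BGR2HSV)}
B={"nest":{"scene":(359,258,422,309),"top":(375,216,414,255)},"stand":{"scene":(318,208,370,272),"top":(324,210,368,245)},
"case":{"scene":(335,182,428,250),"top":(309,143,388,194)},"sleeve":{"scene":(232,174,258,210),"top":(215,212,244,238)}, "bush":{"scene":(358,206,378,222),"top":(332,168,348,184)}}
for n in("scene","top"):
    print(n)
    for k,z in(("nest",.006),("stand",.004)):
        c=big(((g[n]<130)*255).astype(np.uint8),B[k][n]); q=quad(c)
        P=np.array([onz(n,p,z)[:2] for p in q]); print(k,q.tolist(),P.round(4).tolist(),"mid",P.mean(0).round(4),"sides",np.linalg.norm(P-np.roll(P,-1,0),axis=1).round(3))
        m=cv2.moments(cv2.convexHull(c)); print("  centroid",onz(n,(m['m10']/m['m00'],m['m01']/m['m00']),z)[:2].round(4), "minrect",cv2.minAreaRect(np.array([onz(n,p,z)[:2]*1000 for p in c[:,0]],np.float32)))
    H=hsv[n]
    m=((H[...,0]>100)&(H[...,0]<128)&(H[...,1]>110)&(H[...,2]>15)).astype(np.uint8)*255
    c=big(cv2.morphologyEx(m,cv2.MORPH_CLOSE,np.ones((5,5))),B["case"][n]); print("case",cv2.minAreaRect(np.array([onz(n,p,.04)[:2]*1000 for p in c[:,0]],np.float32)),quad(c).tolist(),[onz(n,p,.04)[:2].round(4).tolist() for p in quad(c)])
    m=((H[...,0]>105)&(H[...,0]<130)&(H[...,1]>50)).astype(np.uint8)*255
    c=big(m,B["sleeve"][n]); print("sleeve bbox",cv2.boundingRect(c),cv2.contourArea(c))
    x,y,w,h=cv2.boundingRect(c); print(H[y:y+h,x:x+w,2] if n=="top" else H[y:y+h:2,x:x+w,2])
    m=((H[...,0]>18)&(H[...,0]<33)&(H[...,1]>100)).astype(np.uint8)*255
    c=big(m,B["bush"][n]); (u,v),*_=e=cv2.fitEllipse(cv2.convexHull(c)); print("bush",e,onz(n,(u,v),.018).round(4))
    m=(g[n]>170).astype(np.uint8)*255; k=B["nest"][n]
    c=big(m,(k[0]+4,k[1]+4,k[2]-4,k[3]-4)); (u,v),*_=e=cv2.fitEllipse(cv2.convexHull(c)); print("ring",e,onz(n,(u,v),.021).round(4))
E
python3 m.py
```

```text
scene
nest [[421, 308], [387, 308], [360, 285], [410, 276]] [[0.4007, -0.4234], [0.3593, -0.3662], [0.3815, -0.2883], [0.471, -0.3653]] mid [ 0.4031 -0.3608] sides [0.071 0.081 0.118 0.091]
  centroid [ 0.4111 -0.3557] minrect ((405.334716796875, -348.6075439453125), (97.38095092773438, 128.4303741455078), 29.722707748413086)Traceback (most recent call last):
  File "m.py", line 19, in <module>
    P=np.array([onz(n,p,z)[:2] for p in q]); print(k,q.tolist(),P.round(4).tolist(),"mid",P.mean(0).round(4),"sides",np.linalg.norm(P-np.roll(P,-1,0),axis=1).round(3))
                                        ^
TypeError: 'NoneType' object is not iterable
```

```bash
sed -i 's/g\[n\]<130/g[n]<105/; s/np.arange(1,12,.25)/np.arange(1,15,.25)/; s/return a\[:,0\]$/return a[:,0]\n    return a[:,0]/' m.py; sed -i 's/print(H\[y:y+h,x:x+w,2\].*$/print(H[y:y+h,x:x+w,2])/' m.py; python3 m.py
```

```text
scene
nest [[418, 280], [397, 307], [360, 285], [372, 273]] [[0.4702, -0.3851], [0.3738, -0.3818], [0.3815, -0.2883], [0.4288, -0.2916]] mid [ 0.4136 -0.3367] sides [0.096 0.094 0.047 0.102]
  centroid [ 0.4152 -0.3441] minrect ((424.48675537109375, -338.5340270996094), (94.31797790527344, 97.71463775634766), 86.0134048461914)
stand [[369, 208], [348, 270], [319, 248], [339, 208]] [[0.6425, -0.1618], [0.4067, -0.2417], [0.4285, -0.1453], [0.5936, -0.0955]] mid [ 0.5178 -0.1611] sides [0.249 0.099 0.172 0.082]
  centroid [ 0.5045 -0.1805] minrect ((508.218017578125, -169.87814331054688), (246.19444274902344, 116.5681381225586), 27.191082000732422)
case ((599.3814697265625, -217.81698608398438), (212.44918823242188, 149.72500610351562), 83.78563690185547) [[340, 202], [364, 187], [423, 223], [400, 245]] [[0.5758, -0.1084], [0.6758, -0.1233], [0.6235, -0.3234], [0.515, -0.3139]]
sleeve bbox (235, 178, 20, 28) 362.5
[[ 19 197 239 240 221 221 203 188 190 186 190 165 174 143 158 175 192 219
  228 235]
 [ 21 192 223 208 203 200 194 195 191 193 198 202 202 200 214 126 167 184
  202 224]
 [ 5
[... 4623 characters left out ...]
 148 151 154 155 148 139 121  87  52  43  63
  107 138 141 151]
 [190 180 167 158 157 153 152 152 152 152 148 141 117  83  54  48  57  89
  125 141 143 163]
 [194 188 178 170 164 161 152 148 144 140 131 119  90  60  55  74  96 118
  137 142 153 179]
 [191 192 190 184 180 174 161 144 129 112  97  95  78  75  84 109 128 133
  139 152 172 189]
 [194 192 195 193 191 186 175 157 137 114 107 109 113 112 115 129 137 149
  153 173 188 193]]
bush ((338.1715087890625, 176.5708770751953), (7.725040435791016, 8.343588829040527), 81.85494232177734) [ 0.6019 -0.1756  0.018 ]
ring ((395.6353759765625, 235.3022918701172), (26.291950225830078, 27.42170524597168), 128.02340698242188) [ 0.4296 -0.3348  0.021 ]
```

```bash
cat > m2.py <<'E'
from h import *
S=cv2.imread("pics/scene0.png");T=cv2.imread("pics/top0.png")
out={}
for n,I,box,th in(("scene",S,(233,176,256,187),150),("top",T,(216,213,237,236),125)):
    x0,y0,x1,y1=box; F=8
    c=cv2.resize(I[y0:y1,x0:x1],None,fx=F,fy=F,interpolation=cv2.INTER_LINEAR); H=cv2.cvtColor(c,cv2.COLOR_BGR2HSV)
    m=((H[...,0]>100)&(H[...,0]<135)&(H[...,1]>45)&(H[...,2]>th)).astype(np.uint8)*255
    m=cv2.morphologyEx(m,cv2.MORPH_OPEN,np.ones((9,9)))
    k=max(cv2.findContours(m,cv2.RETR_EXTERNAL,cv2.CHAIN_APPROX_NONE)[0],key=cv2.contourArea)
    e=cv2.fitEllipse(cv2.convexHull(k)); uv=np.array([(e[0][0]+.5)/F-.5+x0,(e[0][1]+.5)/F-.5+y0]); out[n]=uv
    cv2.ellipse(c,e,(0,0,255),1); cv2.imwrite(f"pics/sl_{n}.png",c)
    print(n,uv,np.array(e[1])/F,e[2],onz(n,uv,.069))
print("sleeve top",two(out["scene"],out["top"]))
print("nest two", two((390.3,277.4),(395.6,235.3)), onz("scene",(390.3,277.4),.021))
print("bush two",two((367.47,213.83),(338.17,176.57)))
# stand plate corners, from 4x crop of scene
f=lambda a,b:((a+.5)/4-.5+230,(b+.5)/4-.5+165)
P=np.array([onz("scene",f(*q),.004)[:2] for q in((356,331),(476,422),(552,370),(433,290))]);print("stand",P.round(4),P.mean(0))
P=np.array([onz("scene",f(*q),.006)[:2] for q in((521,485),(672,570),(757,463),(610,388))]);print("nest pl",P.round(4),P.mean(0))
P=np.array([onz("scene",f(*q),.04)[:2] for q in((435,149),(536,84),(780,200),(683,270))]);print("case",P.round(4),P.mean(0))
ft=lambda a,b:((a+.5)/3.9-.5+210,(b+.5)/3.9-.5+125)
P=np.array([onz("top",ft(*q),.004)[:2] for q in((475,346),(608,374),(592,459),(457,430))]);print("stand t",P.round(4),P.mean(0))
P=np.array([onz("top",ft(*q),.006)[:2] for q in((655,367),(786,370),(785,499),(654,495))]);print("nest t",P.round(4),P.mean(0))
P=np.array([onz("top",ft(*q),.04)[:2] for q in((415,89),(681,110),(668,260),(402,238))]);print("case t",P.round(4),P.mean(0))
print("hinge",two(f(466,192),ft(545,390)))
E
python3 m2.py; python3 -c "
import cv2,numpy as np
a,b=cv2.imread('pics/sl_scene.png'),cv2.imread('pics/sl_top.png')
c=np.zeros((max(a.shape[0],b.shape[0]),a.shape[1]+b.shape[1],3),np.uint8);c[:a.shape[0],:a.shape[1]]=a;c[:b.shape[0],a.shape[1]:]=b;cv2.imwrite('pics/sl.png',c)"
```

```text
scene [242.76970959 182.42325592] [ 9.50446987 17.4087429 ] 84.52568817138672 [0.46165689 0.12964764 0.069     ]
top [227.05298424 223.05086422] [15.35186958 18.38098335] 46.54384231567383 [0.46657211 0.13377002 0.069     ]
sleeve top (array([0.46686058, 0.13503014, 0.06418509]), np.float64(0.0002735963003381464))
nest two (array([ 0.42985466, -0.33551753,  0.01776546]), np.float64(0.00037264633210117357)) [ 0.42695825 -0.33681746  0.021     ]
bush two (array([ 0.60337201, -0.17697107,  0.01461055]), np.float64(0.002699250258146084))
stand [[ 0.4298 -0.1433]
 [ 0.4072 -0.243 ]
 [ 0.4702 -0.2566]
 [ 0.4893 -0.1601]] [ 0.44913292 -0.20074554]
nest pl [[ 0.3791 -0.2894]
 [ 0.3743 -0.383 ]
 [ 0.4703 -0.3872]
 [ 0.475  -0.2925]] [ 0.42467477 -0.33801349]
case [[ 0.5738 -0.1046]
 [ 0.6812 -0.1189]
 [ 0.658  -0.3126]
 [ 0.5579 -0.2937]] [ 0.6177228  -0.20745033]
stand t [[ 0.4962 -0.1547]
 [ 0.474  -0.2531]
 [ 0.4113 -0.2394]
 [ 0.4339 -0.1402]] [ 0.45386005 -0.19685173]
nest t [[ 0.4786 -0.2877]
 [ 0.4752 -0.3844]
 [ 0.3805 -0.3795]
 [ 0.3845 -0.2839]] [ 0.42970747 -0.33388465]
case t [[ 0.6836 -0.1124]
 [ 0.6648 -0.3075]
 [ 0.5534 -0.2942]
 [ 0.5723 -0.1015]] [ 0.61851674 -0.20390826]
hinge (array([ 0.45549162, -0.19712105,  0.11803919]), np.float64(0.0027915554909357034))
```

View pics/sl.png

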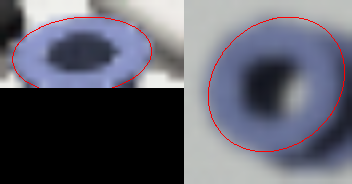

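Crops: both ellipses sit on the sleeve's top face. The two cameras differ by about 4 mm with a constant offset, so I'll use their mean:

| Item | x (m) | y (m) | Yaw |
|---|---|---|---|
| Sleeve | 0.464 | 0.132 | – |
| Nest | 0.427 | -0.336 | – |
| Stand | 0.4515 | -0.199 | -12.4° |
| Case | – | – | -5.7° |
| Bushing | 0.601 | -0.178 | – |

The first move turns the tool to yaw 180 and heads out.

Request:
carry_out:
  targets:
    - [0, 0, 0, 0, 0, 0.121]
    - [0, 0, 0, 0, 0, 0.121]
    - [0, 0, 0, 0, 0, 0.121]
    - [-0.08, 0.09, 0, 0, 0, 0]
    - [-0.08, 0.09, 0, 0, 0, 0]
  hand: 1
  squeeze: 15

```text
time_s: 0.72
tcp_pos: [0.3309, -0.5357, 0.2337]
eef_rot: [179.9, -0.0, 179.9]
contact_force: [1.5, -0.2, 0.0]
gripper_width: 0.0873
gripper_force: 0.0
```

Request:
carry_out:
  targets:
    - [-0.024, 0.12, 0, 0, 0, 0]
    - [-0.024, 0.12, 0, 0, 0, 0]
    - [-0.024, 0.12, 0, 0, 0, 0]
    - [-0.024, 0.12, 0, 0, 0, 0]
    - [-0.024, 0.12, 0, 0, 0, 0]

```text
time_s: 1.35
tcp_pos: [0.3905, -0.2347, 0.2345]
eef_rot: [180.0, 0.0, -180.0]
contact_force: [3.0, 0.2, 0.4]
gripper_width: 0.088
gripper_force: 0.0
```

Request:
carry_out:
  targets:
    - [-0.024, 0.12, 0, 0, 0, 0]
    - [-0.024, 0.12, 0, 0, 0, 0]
    - [-0.024, 0.12, 0.03, 0, 0, 0]
    - [-0.024, 0.12, 0.03, 0, 0, 0]
    - [0, 0, 0, 0, 0, 0]

```text
time_s: 1.98
tcp_pos: [0.4381, 0.0058, 0.2037]
eef_rot: [-180.0, -0.1, -179.7]
contact_force: [0.1, -0.4, 0.0]
gripper_width: 0.0874
gripper_force: 0.0
```

Request:
carry_out:
  targets:
    - [-0.026, 0.12, 0, 0, 0, 0]
    - [-0.026, 0.12, 0, 0, 0, 0]
    - [0, 0.012, 0, 0, 0, 0]
    - [0, 0, 0.06, 0, 0, 0]
    - [0, 0, 0, 0, 0, 0]

```text
time_s: 2.6
tcp_pos: [0.4626, 0.1268, 0.1731]
eef_rot: [-179.9, -0.2, 180.0]
contact_force: [0.2, 0.3, -0.1]
gripper_width: 0.0873
gripper_force: 0.0
```

Run:
```python
from h import *
print(r.get_state()["tcp_pos"])
for n in("scene","top"): cv2.imwrite(f"pics/{n}1.png",r.capture(n)[...,::-1])
a=cv2.imread("pics/scene1.png")[100:220,180:320];b=cv2.imread("pics/top1.png")[160:280,170:310]
cv2.imwrite("pics/g1.png",np.hstack([cv2.resize(k,(400,343),interpolation=cv2.INTER_CUBIC) for k in(a,b)]))
```

```text
[0.4626148  0.12682294 0.17314988]
```

View pics/g1.png

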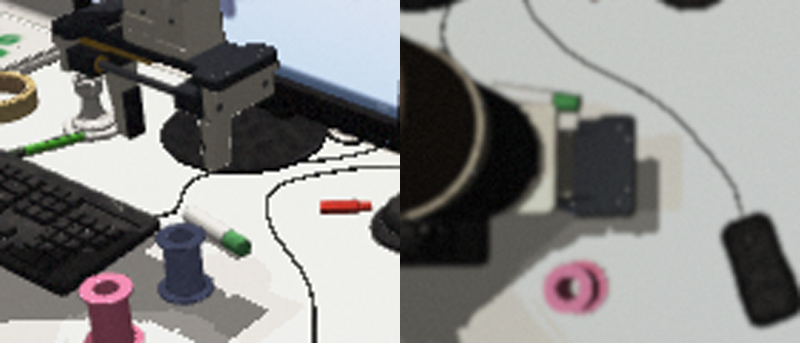

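The gripper straddles the sleeve: the fingers are at left-panel (130,105) and (215,140), with the sleeve below at (182,262). I'll descend and grip.

Request:
carry_out:
  targets:
    - [-0.003, 0.01, 0.08, 0, 0, 0]
    - [0, 0, 0.1, 0, 0, 0]
    - [0, 0, 0.098, 0, 0, 0]
    - [0, 0, 0, 0, 0, 0]
    - [0, 0, 0, 0, 0, 0]

```text
time_s: 3.32
tcp_pos: [0.467, 0.134, 0.0378]
eef_rot: [180.0, 0.1, -179.9]
contact_force: [0.8, 0.9, 0.4]
gripper_width: 0.0879
gripper_force: 0.0
```

Request:
carry_out:
  targets:
    - [0, 0, 0, 0, 0, 0]
    - [0, 0, 0, 0, 0, 0]
    - [0, 0, 0, 0, 0, 0]
    - [0, 0, 0, 0, 0, 0]
    - [0, 0, 0, 0, 0, 0]
  hand: 0.3
  squeeze: 15

```text
time_s: 3.95
tcp_pos: [0.4657, 0.1337, 0.0359]
eef_rot: [180.0, 0.0, -180.0]
contact_force: [-0.1, 1.4, 1.2]
gripper_width: 0.0442
gripper_force: 15.0
```

Request:
carry_out:
  targets:
    - [0, 0, 0, 0, 0, 0]
    - [0, 0, 0, 0, 0, 0]

```text
time_s: 4.2
tcp_pos: [0.4658, 0.1337, 0.0359]
eef_rot: [180.0, 0.0, -180.0]
contact_force: [-0.4, -0.2, 2.2]
gripper_width: 0.0439
gripper_force: 15.0
```

Run:
```python
from h import *
s=r.get_state();print(s["tcp_pos"],s["gripper_width"],s["gripper_force"],s["contact_force"])
for n in("scene","top"): cv2.imwrite(f"pics/{n}2.png",r.capture(n)[...,::-1])
a=cv2.imread("pics/scene2.png")[130:230,190:300]
cv2.imwrite("pics/g2.png",cv2.resize(a,None,fx=5,fy=5,interpolation=cv2.INTER_CUBIC))
```

```text
[0.46582784 0.13373611 0.03586797] 0.04394698069123688 15.00013082229998 [-0.38576008 -0.20025916  2.16079137]
```

View pics/g2.png

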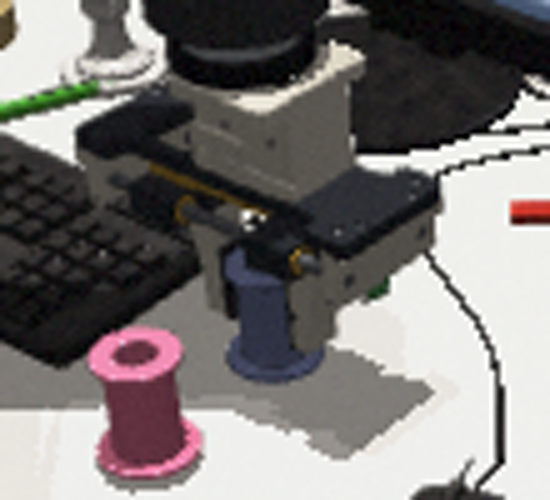

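Run:
```python
from h import *
o=np.array([190,130]);f=lambda p:((proj("scene",p)-o+.5)*5-.5).round(0)
X,Y=.4658,.1337
for dy in(-.022,-.043,.022,.043):
  for dx in(-.0095,.0095): print(dy,dx,f((X+dx,Y+dy,.028)))
for z in(.012,.028,.069): print(z,f((.4617,.1296,z)),f((.464,.132,z)))
```

```text
-0.022 -0.0095 [290. 343.]
-0.022 0.0095 [314. 327.]
-0.043 -0.0095 [319. 356.]
-0.043 0.0095 [343. 340.]
0.022 -0.0095 [231. 315.]
0.022 0.0095 [255. 300.]
0.043 -0.0095 [204. 303.]
0.043 0.0095 [228. 287.]
0.012 [275. 351.] [275. 347.]
0.028 [273. 327.] [273. 324.]
0.069 [266. 264.] [266. 261.]
```

The picture shows the gripper around the sleeve (tube at (270,310)), but the width of 44 mm means the pads' upper ends caught the 47 mm flange. I'll open, go 6 mm lower and grip again.

Request:
carry_out:
  targets:
    - [0, 0, 0, 0, 0, 0]
    - [0, 0, 0, 0, 0, 0]
    - [0.003, 0, 0.012, 0, 0, 0]
    - [0, 0, 0, 0, 0, 0]
  hand: 0.8

```text
time_s: 4.8
tcp_pos: [0.4635, 0.1331, 0.0291]
eef_rot: [-180.0, -0.1, -180.0]
contact_force: [-0.1, -0.3, -0.2]
gripper_width: 0.0696
gripper_force: 0.0
```

Request:
carry_out:
  targets:
    - [0, 0, 0, 0, 0, 0]
    - [0, 0, 0, 0, 0, 0]
    - [0, 0, 0, 0, 0, 0]
    - [0, 0, 0, 0, 0, 0]
    - [0, 0, 0, 0, 0, 0]
  hand: 0.3
  squeeze: 15

```text
time_s: 5.42
tcp_pos: [0.4643, 0.1336, 0.0299]
eef_rot: [180.0, 0.0, -180.0]
contact_force: [-0.1, 1.2, 0.8]
gripper_width: 0.0435
gripper_force: 14.9
```

Request:
carry_out:
  targets:
    - [0, 0, -0.02, 0, 0, 0]
    - [0, 0, -0.04, 0, 0, 0]
    - [0, 0, -0.04, 0, 0, 0]
    - [0, 0, 0, 0, 0, 0]
    - [0, 0, 0, 0, 0, 0]
  squeeze: 20

```text
time_s: 6.05
tcp_pos: [0.4639, 0.1334, 0.0797]
eef_rot: [180.0, -0.0, -180.0]
contact_force: [-0.4, 0.8, -0.3]
gripper_width: 0.0433
gripper_force: 19.9
```

Run:
```python
from h import *
s=r.get_state();print(s["tcp_pos"],s["gripper_width"],s["gripper_force"],s["contact_force"],s["moment"])
for n in("scene","top"): cv2.imwrite(f"pics/{n}3.png",r.capture(n)[...,::-1])
a=cv2.imread("pics/scene3.png")[120:220,200:280]
cv2.imwrite("pics/g3.png",cv2.resize(a,None,fx=6,fy=6,interpolation=cv2.INTER_CUBIC))
```

```text
[0.46387    0.13340527 0.0797442 ] 0.04325863970650736 19.947510946076363 [-0.42956019  0.83046896 -0.25109656] [-0.04035512  0.02401034 -0.00162968]
```

View pics/g3.png

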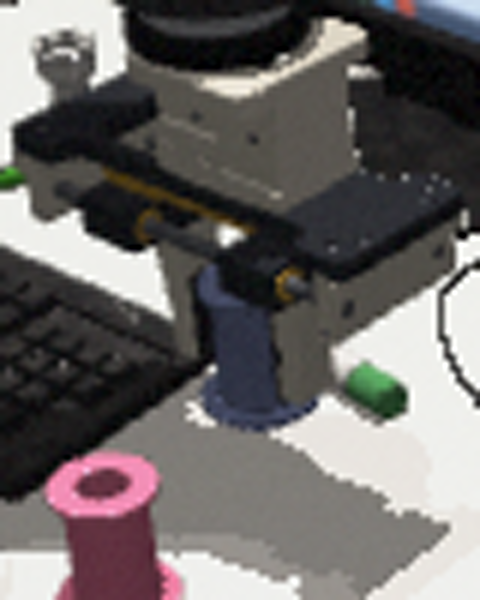

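The sleeve hangs upright in the gripper, its wide flange at (260,400) and clear of the desk. Next I'll raise it over the tongs and carry it to the nest.

Request:
carry_out:
  targets:
    - [0, 0, -0.12, 0, 0, 0]
    - [0, 0, -0.12, 0, 0, 0]
    - [0.01, -0.117, 0, 0, 0, 0]
    - [0.01, -0.117, 0, 0, 0, 0]
    - [0.01, -0.117, 0, 0, 0, 0]

```text
time_s: 6.78
tcp_pos: [0.4486, -0.0434, 0.1995]
eef_rot: [-180.0, -0.0, -179.9]
contact_force: [1.5, 0.5, -0.7]
gripper_width: 0.0433
gripper_force: 19.9
```

Request:
carry_out:
  targets:
    - [0.01, -0.117, 0, 0, 0, 0]
    - [0.01, -0.117, 0, 0, 0, 0]
    - [0.01, -0.117, 0, 0, 0, 0]
    - [0.01, -0.117, 0, 0, 0, 0]
    - [0, -0.1, 0, 0, 0, 0]

```text
time_s: 7.4
tcp_pos: [0.4285, -0.328, 0.199]
eef_rot: [180.0, -0.1, 180.0]
contact_force: [1.1, -0.1, -0.8]
gripper_width: 0.0432
gripper_force: 19.9
```

Request:
carry_out:
  targets:
    - [0, 0, 0.1, 0, 0, 0]
    - [0, 0, 0.1, 0, 0, 0]
    - [0, 0, 0, 0, 0, 0]
    - [0, 0, 0, 0, 0, 0]

```text
time_s: 7.9
tcp_pos: [0.4303, -0.3263, 0.101]
eef_rot: [-180.0, 0.0, -179.9]
contact_force: [-0.1, 0.7, 0.1]
gripper_width: 0.0431
gripper_force: 19.9
```

Run:
```python
from h import *
s=r.get_state();print(s["tcp_pos"],s["gripper_width"],s["gripper_force"],s["contact_force"],s["moment"])
for n in("scene","top"): cv2.imwrite(f"pics/{n}4.png",r.capture(n)[...,::-1])
I=cv2.imread("pics/scene4.png");H=cv2.cvtColor(I,cv2.COLOR_BGR2HSV)
m=((H[...,0]>105)&(H[...,0]<130)&(H[...,1]>50)&(H[...,2]>35)).astype(np.uint8)*255
k,l,st,c=cv2.connectedComponentsWithStats(m)
for j in range(1,k):
    if st[j,4]>60: print(st[j],c[j])
print(proj("scene",s["tcp_pos"]))
```

```text
[ 0.43031157 -0.3263448   0.10101042] 0.04313360426922822 19.94692598702386 [-0.14689722  0.74844216  0.11514644] [-0.03050332 -0.11614785 -0.00752672]
[ 237   50   69   57 2334] [272.03813196  79.97086547]
[269 119  51  23 252] [294.42063492 130.05555556]
[339 189  21  26 130] [344.83846154 202.73076923]
[385 222  18   9  73] [393.16438356 226.17808219]
[378 229  24  35 561] [389.65775401 248.20320856]
[390.92554115 247.22711547]
```

Request:
carry_out:
  targets:
    - [0.006, -0.02, 0.035, 0, 0, 0]
    - [0, 0, 0.035, 0, 0, 0]
    - [0, 0, 0, 0, 0, 0]
    - [0, 0, 0, 0, 0, 0]

```text
time_s: 8.5
tcp_pos: [0.4275, -0.3362, 0.0664]
eef_rot: [-179.9, 0.1, -179.9]
contact_force: [0.4, 0.6, -0.9]
gripper_width: 0.0432
gripper_force: 19.9
```

Run:
```python
from h import *
s=r.get_state();p=s["tcp_pos"];print(p,s["gripper_width"],s["contact_force"])
for n in("scene","top"): cv2.imwrite(f"pics/{n}5.png",r.capture(n)[...,::-1])
I=cv2.imread("pics/scene5.png");H=cv2.cvtColor(I,cv2.COLOR_BGR2HSV)
m=((H[...,0]>105)&(H[...,0]<130)&(H[...,1]>50)&(H[...,2]>35)).astype(np.uint8)*255
m[:245]=0;m[:,:350]=0
c=max(cv2.findContours(m,0,cv2.CHAIN_APPROX_NONE)[0],key=cv2.contourArea); print("bbox",cv2.boundingRect(c))
t=np.linspace(0,2*np.pi,200);zb=p[2]-.0299
q=np.array([proj("scene",(p[0]+.027*np.cos(a),p[1]+.027*np.sin(a),zb+h)) for a in t for h in(.008,.012)])
print("expected if centred in tool", q.min(0),q.max(0)+1)
for Y in(-.3368,): 
  q=np.array([proj("scene",(.427+.041*np.cos(a),-.336+.041*np.sin(a),.021)) for a in t]);print("ring expected",q.min(0),q.max(0)+1)
a=I[225:310,350:430]; cv2.imwrite("pics/g5.png",cv2.resize(a,None,fx=7,fy=7,interpolation=cv2.INTER_CUBIC))
```

```text
[ 0.42752191 -0.33622502  0.0663997 ] 0.043159069879805834 [ 0.39281869  0.57044228 -0.90300261]
bbox (380, 245, 23, 34)
expected if centred in tool [378.81498103 259.33077381] [405.34695137 279.59807081]
ring expected [371.14057825 264.01204035] [409.970752   292.43987442]
```

View pics/g5.png

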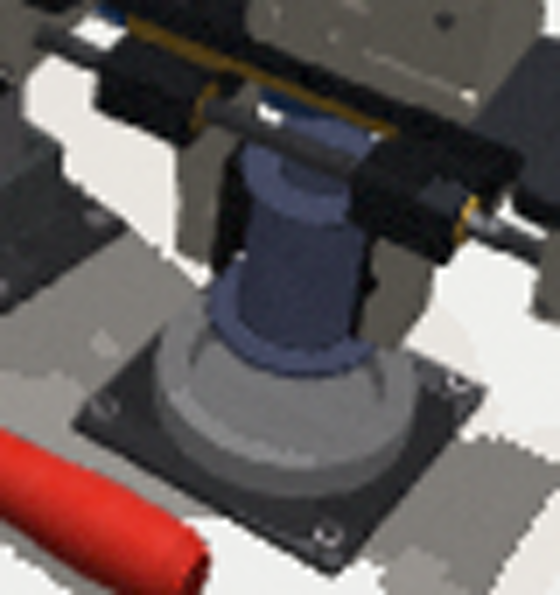

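The sleeve hangs upright just above the ring (flange front at (300,376), ring rim from 157 to 418 across). It needs about -1.2 mm in x and -0.8 mm in y, then a slow descent.

Request:
carry_out:
  targets:
    - [0.0025, -0.0016, 0.02, 0, 0, 0]
    - [0, 0, 0.02, 0, 0, 0]
    - [0, 0, 0.008, 0, 0, 0]
    - [0, 0, 0.004, 0, 0, 0]
    - [0, 0, 0, 0, 0, 0]

```text
time_s: 9.22
tcp_pos: [0.4255, -0.3368, 0.0389]
eef_rot: [-180.0, 0.0, -180.0]
contact_force: [0.5, 0.8, 1.5]
gripper_width: 0.0429
gripper_force: 19.9
```

Request:
carry_out:
  targets:
    - [0, 0, 0.002, 0, 0, 0]
    - [0, 0, 0.002, 0, 0, 0]
    - [0, 0, 0, 0, 0, 0]

```text
time_s: 9.6
tcp_pos: [0.4249, -0.3367, 0.0365]
eef_rot: [180.0, -0.0, -180.0]
contact_force: [0.2, 0.7, -0.4]
gripper_width: 0.0371
gripper_force: 19.8
```

Request:
carry_out:
  targets:
    - [0, 0, 0, 0, 0, 0]
    - [0, 0, 0, 0, 0, 0]
    - [0, 0, 0, 0, 0, 0]
  hand: 0.9

```text
time_s: 9.98
tcp_pos: [0.4252, -0.3368, 0.0368]
eef_rot: [-180.0, -0.0, -180.0]
contact_force: [-0.7, -0.5, 0.3]
gripper_width: 0.0611
gripper_force: 0.0
```

Request:
carry_out:
  targets:
    - [0, 0, -0.05, 0, 0, 0]
    - [0, 0, -0.1, 0, 0, 0]
    - [0, 0, -0.1, 0, 0, 0]
    - [0, 0.12, -0.05, 0, 0, 0]
    - [0, 0.12, 0, 0, 0, 0]

```text
time_s: 10.6
tcp_pos: [0.4262, -0.2186, 0.188]
eef_rot: [-180.0, 0.3, 179.9]
contact_force: [2.2, 0.8, 0.6]
gripper_width: 0.0794
gripper_force: 0.0
```

Run:
```python
from h import *
s=r.get_state();print(s["tcp_pos"],s["contact_force"])
for n in("scene","top"): cv2.imwrite(f"pics/{n}6.png",r.capture(n)[...,::-1])
I=cv2.imread("pics/scene6.png")
a=I[205:320,310:440]; cv2.imwrite("pics/g6.png",cv2.resize(a,None,fx=6,fy=5.2,interpolation=cv2.INTER_CUBIC) if 0 else cv2.resize(a,None,fx=5,fy=5,interpolation=cv2.INTER_CUBIC))
```

```text
[ 0.4261895  -0.21855792  0.18802111] [2.24821662 0.77239603 0.61061096]
```

View pics/g6.png

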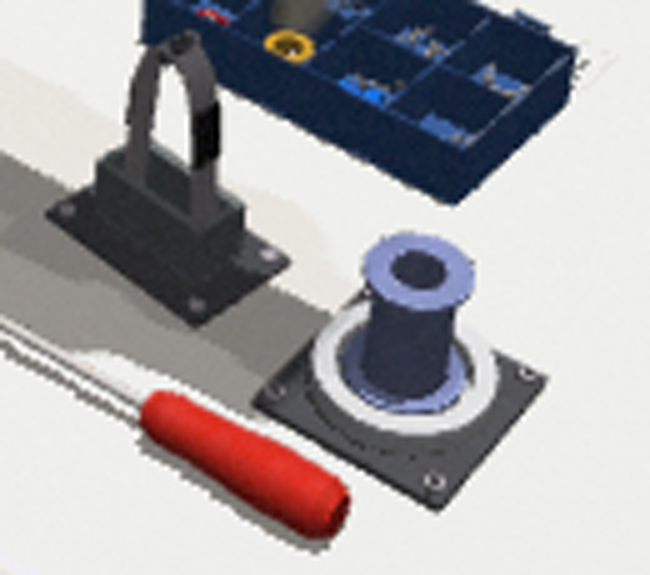

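The sleeve stands upright in the nest: its wide flange sits down inside the white ring at (410,390), its top face is at (418,270). Tongs' hinge is at (183,45). I'll use the sleeve, whose y is now known from the grip, to check the camera biases.

Run:
```python
from h import *
out={}
for n,box,th in(("scene",(380,248,408,268),140),("top",(378,215,420,255),110)):
    I=cv2.imread(f"pics/{n}6.png");x0,y0,x1,y1=box;F=8
    c=cv2.resize(I[y0:y1,x0:x1],None,fx=F,fy=F,interpolation=cv2.INTER_LINEAR);H=cv2.cvtColor(c,cv2.COLOR_BGR2HSV)
    m=((H[...,0]>100)&(H[...,0]<135)&(H[...,1]>45)&(H[...,2]>th)).astype(np.uint8)*255
    m=cv2.morphologyEx(m,cv2.MORPH_OPEN,np.ones((9,9)))
    cs=cv2.findContours(m,0,cv2.CHAIN_APPROX_NONE)[0]
    if not cs: print(n,"none");continue
    k=max(cs,key=cv2.contourArea);e=cv2.fitEllipse(cv2.convexHull(k));uv=(np.array(e[0])+.5)/F-.5+[x0,y0];out[n]=uv
    print(n,uv,np.array(e[1])/F,onz(n,uv,.078))
if len(out)==2: print(two(out["scene"],out["top"]))
print("hinge scene",onz("scene",(346.2,213.2),.118))
for n,P in(("scene",(.427,-.336,.078)),):print(proj(n,P))
```

```text
scene [393.35921192 259.00012493] [14.84973907 22.38881111] [ 0.42488636 -0.33781313  0.078     ]
top none
hinge scene [ 0.4548021  -0.19940657  0.118     ]
[393.04694474 258.08423433]
```

Request:
carry_out:
  targets:
    - [-0.05, 0.038, 0, 0, 0, 0]
    - [0, 0, 0, 0, 0, 0.104]
    - [0, 0, 0, 0, 0, 0.103]
    - [0, 0, 0, 0, 0, 0]
    - [0, 0, 0, 0, 0, 0]
  hand: 0.8

```text
time_s: 11.32
tcp_pos: [0.45, -0.2003, 0.1858]
eef_rot: [-180.0, -0.0, 167.7]
contact_force: [0.6, 0.2, -0.2]
gripper_width: 0.0697
gripper_force: 0.0
```

```bash
cat > go.py <<'E'
import sys
from h import *
def need(P,yaw):
    s=r.get_state();p=s["tcp_pos"];Rm=R.from_euler("xyz",s["eef_rot"],degrees=True)
    T=R.from_euler("xyz",[180,0,yaw],degrees=True)
    print("tcp",p.round(4),s["eef_rot"].round(1),"shift units",(Rm.inv().apply(np.array(P)-p)/.5).round(4),"turn units",(np.degrees((Rm.inv()*T).as_rotvec())/60).round(4))
if __name__=="__main__": a=[float(x) for x in sys.argv[1:]]; need(a[:3],a[3])
E
python3 go.py .451 -.1997 .069 167.6
```

```text
tcp [ 0.45   -0.2003  0.1858] [-180.    -0.   167.7] shift units [-0.0018  0.0016  0.2336] turn units [-0.0001 -0.0001  0.0023]
```

Request:
carry_out:
  targets:
    - [-0.002, 0.002, 0.09, 0, 0, 0]
    - [0, 0, 0.08, 0, 0, 0]
    - [0, 0, 0.04, 0, 0, 0]
    - [0, 0, 0.023, 0, 0, 0]
    - [0, 0, 0, 0, 0, 0]

```text
time_s: 11.95
tcp_pos: [0.4511, -0.1994, 0.069]
eef_rot: [-180.0, -0.1, 167.7]
contact_force: [-0.4, -0.1, 0.4]
gripper_width: 0.0699
gripper_force: 0.0
```

Request:
carry_out:
  targets:
    - [0, 0, 0, 0, 0, 0]
    - [0, 0, 0, 0, 0, 0]
    - [0, 0, 0, 0, 0, 0]
    - [0, 0, 0, 0, 0, 0]
  hand: 0.46
  squeeze: 25

```text
time_s: 12.45
tcp_pos: [0.4515, -0.1994, 0.0697]
eef_rot: [-180.0, 0.0, 167.6]
contact_force: [-0.2, -0.6, 1.6]
gripper_width: 0.0416
gripper_force: 7.1
```

Request:
carry_out:
  targets:
    - [0, 0, 0, 0, 0, 0]
    - [0, 0, 0, 0, 0, 0]
    - [0, 0, -0.02, 0, 0, 0]
    - [0, 0, -0.04, 0, 0, 0]
    - [0, 0, 0, 0, 0, 0]

```text
time_s: 13.08
tcp_pos: [0.4524, -0.1993, 0.1009]
eef_rot: [180.0, 0.2, 167.6]
contact_force: [-0.4, -0.1, 4.3]
gripper_width: 0.0405
gripper_force: 6.2
```

Request:
carry_out:
  targets:
    - [0, 0, -0.06, 0, 0, 0]
    - [0, 0, -0.05, 0, 0, 0]
    - [0, 0, 0, 0, 0, 0]
    - [0, 0, 0, 0, 0, 0]

```text
time_s: 13.58
tcp_pos: [0.4507, -0.199, 0.1535]
eef_rot: [180.0, -0.1, 167.6]
contact_force: [0.1, 0.0, -1.4]
gripper_width: 0.0402
gripper_force: 6.5
```

```bash
python3 - <<'E'
from h import *
s=r.get_state();p=s["tcp_pos"];print(p,s["eef_rot"],s["gripper_width"],s["contact_force"],s["moment"])
for n in("scene","top"): cv2.imwrite(f"pics/{n}7.png",r.capture(n)[...,::-1])
I=cv2.imread("pics/scene7.png");J=cv2.imread("pics/scene6.png")
d=cv2.absdiff(I,J).max(2)
# stand region: tongs gone?
print("change in old tongs place",(d[205:245,335:362]>30).mean())
Rm=R.from_euler("xyz",s["eef_rot"],degrees=True)
for y in(-.022,.022): print("tip expected px",proj("scene",p+Rm.apply([0,y,.0625])), "pads",proj("scene",p+Rm.apply([0,y,.008])))
y0,x0=240,300
for y in range(215,275,3): print(y,''.join('%4d'%v for v in cv2.cvtColor(I,cv2.COLOR_BGR2GRAY)[y,315:375:2]))
E
python3 go.py .601 -.179 .15 174.3
```

```text
[ 0.45066339 -0.19903638  0.15348166] [ 1.79979860e+02 -6.56793929e-02  1.67598877e+02] 0.04019706863472102 [ 0.10270357  0.02852463 -1.37593395] [-0.0776086  -0.04763774 -0.00680417]
change in old tongs place 0.39444444444444443
tip expected px [351.39296208 228.11270236] pads [352.91821666 208.59980307]
tip expected px [337.67161336 219.01025962] pads [338.68631276 199.72937579]
215  230 239 239 239 238 239 239 239 240 239 240 124  64  62  50  31  30  38  65  66  35  29  26  29  51 111  63  70 171  56
218  229 229 230 239 239 239 239 239 239 240 239  85  87  60  68 235 112  45  62  64  34  36  33  27  33  33  31  43  51  34
221  230 229 230 228 229 229 229 239 239 239 240  79  59 235 238 239 239 164  65  66  35  30  33  31  30  34  27  35  32  31
224  230 229 229 229 229 229 228 229 230 230 239 239 238 239 240 239 239 121  64  63 239 148  61  34  30  31  30  35  31  32
227  228 230 143 227 230 231 230 231 229 229 230 230 230 230 239 239 121  64  64  70 238 239 239 240 149  65  35  31  32  31
230  125 124 123 127 125 229 230 230 230 229 230 229 230 230 229 230 225 198 237 239 239 24
[... 1232 characters left out ...]
 44  54  43  43  43  39  40  33 120 229 230 229 230
263  236 151 148 146 145 146 145 147 146 144 148 145  57  48  42  42  44  39  42  43  43  42  54 121 126 122 124 127 134 231
266  240 238 239 239 239 239 239 236 145 147 147 148 146 143  60  49  54  95  43  42  75 122 124 124 124 123 125 124 124 123
269  239 240 239 239 238 239 238 238 239 153 146 149 147 145 147 145  59  46  74 124 125 126 125 125 123 125 126 125 225 230
272  192 224 239 238 239 239 239 239 239 239 239 239 236 237 153 148 147 146 145 147 147 145 123 123 124 121 226 230 229 196
tcp [ 0.4505 -0.1991  0.1533] [-1.800e+02 -1.000e-01  1.676e+02] shift units [-0.2853  0.1039  0.0059] turn units [ 1.000e-04 -1.800e-03 -1.116e-01]
```

Run:
```python
from h import *
p=np.array([.4507,-.1990,.1535]);Rm=R.from_euler("xyz",[180,0,167.6],degrees=True)
for y in(-.0165-.0055,.0165+.0055,-.0165,.0165):
  print(y,[proj("scene",p+Rm.apply([x,y,.0625])).round(1).tolist() for x in(-.008,.008)])
g=cv2.cvtColor(cv2.imread("pics/scene7.png"),cv2.COLOR_BGR2GRAY)
for y in range(214,233): print(y,''.join('%4d'%v for v in g[y,333:358]))
```

```text
-0.022 [[353.9, 226.6], [348.9, 229.6]]
0.022 [[340.2, 217.6], [335.2, 220.4]]
-0.0165 [[352.1, 225.4], [347.2, 228.4]]
0.0165 [[341.8, 218.7], [336.9, 221.5]]
214  239 239 240 240 123  66  65  68  64  42  34  32  29  31  33  33  37  67  64  62  66  68  37  32  34
215  239 240 240 240 124  70  64  65  62  63  50  31  31  31  30  32  38  67  65  67  66  65  35  31  29
216  240 239 239 239  91  64  66  65  78 100  90  60  45  31  33  30  41  64  65  65  66  70  32  31  31
217  240 239 240 239  84  62  75  78  90  96  80 233 110  72  47  32  37  65  64  65  65  69  37  26  29
218  240 240 239 208  85  72  87  76  60  66  68 237 235 235 112  43  45  65  62  63  64  59  34  28  36
219  239 239 239 208  81  90  83  68  65  66 107 237 240 239 237 146 103  67  63  66  68  57  34  30  27
220  240 240 239 209  80  62  65  61 110 154 151 238 239 239 239 236 161  72  63  62  67  57  37  32  30
221  239 239 240 210  79  64  59 198 235 237 238 239 239 239 239 239 164  75  65  64  66  54  35  34  30
222  239 240 239 238 161  78 148 237 240 239 239 239 239 239 240 239 165  73  65  61  67  84  56  30
[... 354 characters left out ...]
39 239 239 239 238 239 239 124 105  72  65  62  65  68 159 238 238 240
227  229 231 230 230 230 230 230 232 230 240 239 239 239 239 121  70  64  68  64  64  70 201 238 239 239
228  230 230 230 229 229 230 229 230 230 230 231 239 239 239 121  69  64  64  68 152 234 237 239 239 239
229  229 230 230 229 230 230 229 229 230 229 231 230 230 239 159 109  70 152 194 235 238 239 239 239 239
230  229 230 230 230 229 229 230 229 230 230 229 230 230 229 225 235 198 235 237 240 239 240 239 239 240
231  231 229 229 230 228 199 228 228 230 230 230 231 230 230 230 230 227 230 239 240 239 239 239 239 240
232  230 229 229 197 127  86 121 190 229 230 229 229 230 229 230 229 230 229 229 239 240 239 239 239 239
```

Run:
```python
from h import *
t=np.linspace(0,2*np.pi,100)
for n,box,c in(("scene",(355,202,380,225),(.6003,-.180)),("top",(328,164,350,188),(.6019,-.1756))):
    x0,y0,x1,y1=box;F=8
    I=cv2.imread(f"pics/{n}0.png")[y0:y1,x0:x1];H=cv2.cvtColor(cv2.resize(I,None,fx=F,fy=F),cv2.COLOR_BGR2HSV)
    for th in(70,100,130):
        m=((H[...,0]>12)&(H[...,0]<36)&(H[...,1]>th)&(H[...,2]>60)).astype(np.uint8)*255
        k=max(cv2.findContours(m,0,cv2.CHAIN_APPROX_NONE)[0],key=cv2.contourArea);b=np.array(cv2.boundingRect(k))/F
        print(n,th,"bbox centre",b[:2]+b[2:]/2-.5+[x0,y0],"size",b[2:],"pos",onz(n,b[:2]+b[2:]/2-.5+[x0,y0],.018).round(4))
    q=np.array([proj(n,(*(np.array(c)+.0135*np.array([np.cos(a),np.sin(a)])),.018)) for a in t]);print(" expected centre",(q.min(0)+q.max(0))/2,"size",np.ptp(q,axis=0))
```

```text
scene 70 bbox centre [367.3125 213.875 ] size [10.375  7.   ] pos [ 0.5999 -0.1797  0.018 ]
scene 100 bbox centre [367.3125 213.8125] size [10.125  6.625] pos [ 0.6001 -0.1796  0.018 ]
scene 130 bbox centre [367.25 213.75] size [9.75 6.25] pos [ 0.6003 -0.1793  0.018 ]
 expected centre [367.48193139 213.8695063 ] size [10.27089818  6.21622115]
top 70 bbox centre [338.4375 176.4375] size [9.125 9.375] pos [ 0.6023 -0.1764  0.018 ]
top 100 bbox centre [338.3125 176.5625] size [8.625 8.625] pos [ 0.6019 -0.1761  0.018 ]
top 130 bbox centre [338.375  176.5625] size [7.75  7.625] pos [ 0.6019 -0.1762  0.018 ]
 expected centre [338.15845263 176.58134391] size [9.2973177  9.12986846]
```

Request:
carry_out:
  targets:
    - [-0.095, 0.035, 0, 0, 0, 0]
    - [-0.095, 0.035, 0, 0, 0, 0]
    - [-0.09, 0.034, 0, 0, 0, 0]
    - [0, 0, 0, 0, 0, -0.112]
    - [0, 0, 0, 0, 0, 0]

```text
time_s: 14.3
tcp_pos: [0.5988, -0.1783, 0.1525]
eef_rot: [-180.0, -0.2, 174.3]
contact_force: [-0.3, -0.1, -0.7]
gripper_width: 0.0405
gripper_force: 6.5
```

Request:
carry_out:
  targets:
    - [0, -0.001, 0.04, 0, 0, 0]
    - [0, 0, 0.04, 0, 0, 0]
    - [0, 0, 0, 0, 0, 0]
    - [0, 0, 0, 0, 0, 0]

```text
time_s: 14.8
tcp_pos: [0.5992, -0.1792, 0.115]
eef_rot: [-180.0, 0.0, 174.3]
contact_force: [-0.3, 0.4, -0.1]
gripper_width: 0.0408
gripper_force: 6.5
```

```bash
python3 go.py .599 -.1791 .0675 174.3
python3 - <<'E'
from h import *
s=r.get_state();p=s["tcp_pos"];Rm=R.from_euler("xyz",s["eef_rot"],degrees=True)
print(s["contact_force"],s["moment"])
for n in("scene","top"): cv2.imwrite(f"pics/{n}8.png",r.capture(n)[...,::-1])
g=cv2.imread("pics/scene8.png")
for y in(-.022,-.0165,.0165,.022): print(y,[(proj("scene",p+Rm.apply([x,y,.0625]))).round(1).tolist() for x in(-.008,.008)])
print("flange",[proj("scene",(.600+a,-.1796+b,.018)).round(1).tolist() for a,b in((-.0135,0),(.0135,0),(0,-.0135),(0,.0135))])
for y in range(190,224): print(y,' '.join('%02x%02x%02x'%tuple(v//1) for v in g[y,358:384:1,::-1]))
E
```

```text
tcp [ 0.5992 -0.1792  0.115 ] [-180.     0.   174.3] shift units [0.0005 0.0002 0.0951] turn units [-0.0002  0.0005 -0.0004]
[-0.28143758  0.37922575 -0.06573697] [-0.0741615  -0.0538686  -0.05099294]
-0.022 [[376.9, 205.3], [373.3, 208.1]]
-0.0165 [[375.2, 204.5], [371.6, 207.2]]
0.0165 [[364.8, 199.5], [361.1, 202.2]]
0.022 [[363.1, 198.7], [359.4, 201.3]]
flange [[364.7, 216.4], [369.8, 211.4], [371.8, 215.7], [362.9, 212.0]]
190 1e2940 132139 141c36 15243d 343641 413d40 423e40 413f42 162338 132036 132037 102137 18223a 222d43 2e384f 3a4a67 2d3a52 232325 4e4c47 53514c 54524e 54504b 54514a 54514a 54534d a09d98
191 18243c 142038 112239 1d273f 373943 424143 434343 413d41 192539 152338 122135 172439 0d1e34 121d35 172138 18283e 293544 0a0d14 524f48 515049 53514b 54504a 524f48 535049 9c9b94 eaebe6
192 15243c 15243a 15253e 14213a 424243 414043 404042 36363d 152239 112138 132137 142339 121b35 151f36 122035 152338 29303b 353335 434141 464542 504d46 53504a a1a099 e1ddd7 edede8 efefeb
193 16243a 112138 14243c 212b3b 464546 424142 3f3d3f 37383e 132138 112136 102136 142239 152338 102036 0e2037 
[... 4956 characters left out ...]
34 142139 16213a 132239 0e2137 162338 192339 161d38 101e35 142038 132239 18253c 172339 15243a 0f1b33 1b2943 1f2e4c 21324f 31333b 232533 121d34
221 162338 182437 142139 122138 132436 111c37 0d1e36 0f1f37 091e36 15243a 0e2037 152238 162237 0d1c35 162039 142137 162238 111f37 11213b 1a2c49 0f3974 163257 20314e 21304b 2e2b2a 2a3448
222 162339 0f2139 122238 162139 141f39 102237 111f39 0f1e36 0f2238 102037 1b283d 152437 132137 132437 112438 121f34 121f37 142038 142338 0c1f37 152c4f 133365 123464 1b3053 26272b 232730
223 172339 18243b 101d36 142138 17253b 162239 132239 18203a 192338 152439 122037 122336 101f36 112339 132136 121f37 1a2439 142137 152137 0f1f36 142138 152745 182e56 19366a 1a3257 0d3870
```

Request:
carry_out:
  targets:
    - [-0.002, 0.0016, 0.01, 0, 0, 0]
    - [0, 0, 0.02, 0, 0, 0]
    - [0, 0, 0.02, 0, 0, 0]
    - [0, 0, 0, 0, 0, 0]

```text
time_s: 15.4
tcp_pos: [0.5993, -0.1783, 0.0878]
eef_rot: [-180.0, -0.1, 174.3]
contact_force: [0.6, 0.0, -0.5]
gripper_width: 0.0407
gripper_force: 6.5
```

```bash
python3 go.py .6003 -.1783 .0675 174.3; python3 -c "
from plant import r
s=r.get_state();print(s['contact_force'],s['moment'],s['gripper_width'])"
```

```text
tcp [ 0.5993 -0.1783  0.0878] [-1.800e+02 -1.000e-01  1.743e+02] shift units [-0.0021  0.0002  0.0407] turn units [-0.0001 -0.0024  0.0004]
[ 0.59789134  0.04272423 -0.45409234] [-0.00388142 -0.01906537  0.02605803] 0.04073151469029244
```

No contact inside the compartment. I'll go on slowly past the flange.

Request:
carry_out:
  targets:
    - [-0.001, 0, 0.01, 0, 0, 0]
    - [0, 0, 0.008, 0, 0, 0]
    - [0, 0, 0, 0, 0, 0]

```text
time_s: 15.78
tcp_pos: [0.6005, -0.1784, 0.08]
eef_rot: [-180.0, -0.0, 174.3]
contact_force: [0.6, -0.7, -1.3]
gripper_width: 0.0406
gripper_force: 6.5
```

Request:
carry_out:
  targets:
    - [0, 0, 0.008, 0, 0, 0]
    - [0, 0, 0.008, 0, 0, 0]
    - [0, 0, 0, 0, 0, 0]

```text
time_s: 16.15
tcp_pos: [0.6004, -0.1784, 0.0719]
eef_rot: [-180.0, -0.0, 174.3]
contact_force: [0.0, 0.0, -0.9]
gripper_width: 0.0403
gripper_force: 6.5
```

Request:
carry_out:
  targets:
    - [0, 0, 0.005, 0, 0, 0]
    - [0, 0, 0.004, 0, 0, 0]
    - [0, 0, 0, 0, 0, 0]

```text
time_s: 16.52
tcp_pos: [0.6006, -0.1784, 0.0676]
eef_rot: [-180.0, -0.0, 174.3]
contact_force: [0.1, -0.7, -1.4]
gripper_width: 0.0401
gripper_force: 6.5
```

Request:
carry_out:
  targets:
    - [0, 0, 0, 0, 0, 0]
    - [0, 0, 0, 0, 0, 0]
    - [0, 0, 0, 0, 0, 0]
    - [0, 0, 0, 0, 0, 0]
  hand: 0.3
  squeeze: 25

```text
time_s: 17.02
tcp_pos: [0.6007, -0.1784, 0.0679]
eef_rot: [180.0, 0.0, 174.3]
contact_force: [-1.2, -0.2, -1.4]
gripper_width: 0.0363
gripper_force: 25.0
```

Closed at 36.3 mm with 25 N, which matches the bushing's barrel. Lifting.

Request:
carry_out:
  targets:
    - [0, 0, -0.01, 0, 0, 0]
    - [0, 0, -0.03, 0, 0, 0]
    - [0, 0, -0.06, 0, 0, 0]
    - [0, 0, -0.09, 0, 0, 0]
    - [0, 0, 0, 0, 0, 0]

```text
time_s: 17.65
tcp_pos: [0.6034, -0.1788, 0.1684]
eef_rot: [-180.0, 0.5, 174.4]
contact_force: [-0.2, -0.8, -1.8]
gripper_width: 0.0362
gripper_force: 25.0
```

Run:
```python
from h import *
s=r.get_state();p=s["tcp_pos"];Rm=R.from_euler("xyz",s["eef_rot"],degrees=True)
print(p,s["contact_force"],s["moment"],s["gripper_width"])
for n in("scene","top"): cv2.imwrite(f"pics/{n}9.png",r.capture(n)[...,::-1])
I=cv2.imread("pics/scene9.png");H=cv2.cvtColor(I,cv2.COLOR_BGR2HSV)
m=((H[...,0]>12)&(H[...,0]<36)&(H[...,1]>110)&(H[...,2]>60)).astype(np.uint8)*255
m[:120]=0;m[260:]=0;m[:,:320]=0;m[:,430:]=0
k,l,st,c=cv2.connectedComponentsWithStats(m)
for j in range(1,k):
    if st[j,4]>8: print(st[j],c[j])
print("tips",proj("scene",p+Rm.apply([0,0,.0625])),"old bushing place mean",I[211:217,363:371].mean((0,1)))
```

```text
[ 0.60341578 -0.17877683  0.16843828] [-0.22835422 -0.84351536 -1.84256702] [-0.00318771 -0.05216568  0.02573615] 0.0361874409878976
[352 129  31  13  61] [365.7704918  134.44262295]
[359 137   4   6   9] [360.         139.11111111]
[386 147   4   6  11] [387.18181818 149.18181818]
[367 179   8  10  56] [370.51785714 183.10714286]
tips [370.66698242 185.21260728] old bushing place mean [66.39583333 42.29166667 28.60416667]
```

```bash
python3 go.py .425 -.3368 .185 174.3
```

```text
tcp [ 0.601  -0.1783  0.1643] [1.800e+02 1.000e-01 1.743e+02] shift units [ 0.3189 -0.3503 -0.0423] turn units [0.0005 0.0022 0.0005]
```

Request:
carry_out:
  targets:
    - [0, 0, -0.04, 0, 0, 0]
    - [0.06, -0.07, 0, 0, 0, 0]
    - [0.08, -0.08, 0, 0, 0, 0]
    - [0.08, -0.08, 0, 0, 0, 0]
    - [0.06, -0.07, 0, 0, 0, 0]

```text
time_s: 18.38
tcp_pos: [0.4442, -0.3145, 0.1821]
eef_rot: [180.0, -0.1, 174.3]
contact_force: [0.3, -0.5, -1.3]
gripper_width: 0.0363
gripper_force: 25.0
```

Request:
carry_out:
  targets:
    - [0.03, -0.04, 0, 0, 0, 0]
    - [0.009, -0.01, 0, 0, 0, 0]
    - [0, 0, 0, 0, 0, 0]
    - [0, 0, 0, 0, 0, 0]

```text
time_s: 18.88
tcp_pos: [0.4252, -0.3363, 0.1826]
eef_rot: [180.0, -0.0, 174.4]
contact_force: [0.6, -0.2, -0.4]
gripper_width: 0.0358
gripper_force: 25.0
```

```bash
cat > chk.py <<'E'
from h import *
import sys
from go import need
need((.425,-.3368,.1738),174.3)
tag=sys.argv[1]
for n in("scene","top"): cv2.imwrite(f"pics/{n}{tag}.png",r.capture(n)[...,::-1])
s=r.get_state();p=s["tcp_pos"];print(s["gripper_width"],s["contact_force"])
I=cv2.imread(f"pics/scene{tag}.png");F=8
def ext(box,f):
    x0,y0,x1,y1=box;H=cv2.cvtColor(cv2.resize(I[y0:y1,x0:x1],None,fx=F,fy=F,interpolation=cv2.INTER_LINEAR),cv2.COLOR_BGR2HSV)
    m=f(H).astype(np.uint8)*255;k=max(cv2.findContours(m,0,cv2.CHAIN_APPROX_NONE)[0],key=cv2.contourArea)
    b=np.array(cv2.boundingRect(k))/F;e=cv2.fitEllipse(cv2.convexHull(k))
    return b[:2]-.5+[x0,y0],b[:2]+b[2:]-.5+[x0,y0],(np.array(e[0])+.5)/F-.5+[x0,y0],np.array(e[1])/F
t=np.linspace(0,2*np.pi,100)
def pb(c,rad,zs):
    q=np.array([proj("scene",(c[0]+rad*np.cos(a),c[1]+rad*np.sin(a),z)) for a in t for z in zs]);return q.min(0).round(2),q.max(0).round(2)
br=lambda H:(H[...,0]>10)&(H[...,0]<38)&(H[...,1]>90)&(H[...,2]>50)
print("bushing",ext((380,215,412,255),br))
zb=p[2]-.0658
print(" exp flange",pb(p,.0135,(zb+.013,zb+.016)),"barrel",pb(p,.01075,(zb,)))
bl=lambda H:(H[...,0]>100)&(H[...,0]<135)&(H[...,1]>45)&(H[...,2]>60)
print("sleeve",ext((376,245,412,300),bl)); print(" exp top",pb((.425,-.3368),.0235,(.073,.078)))
E
python3 chk.py 10
```

```text
tcp [ 0.4252 -0.3363  0.1826] [180.   -0.  174.4] shift units [ 0.0004 -0.0011  0.0175] turn units [ 0.0002 -0.0004  0.0013]
0.03644463270883366 [-0.26295422 -0.64301133 -1.73587369]
bushing (array([389.375, 234.75 ]), array([401.625, 247.5  ]), array([395.3028698 , 240.65847397]), array([12.5174799 , 13.34610939]))
 exp flange (array([389.07, 234.41]), array([402.68, 244.27])) barrel (array([389.71, 241.2 ]), array([400.3, 248.2]))
sleeve (array([377.875, 251.75 ]), array([404.25 , 287.375]), array([391.61949158, 269.78369141]), array([29.85132599, 36.33311844]))
 exp top (array([381.47, 251.17]), array([404.26, 268.45]))
```

Run:
```python
from h import *
I=cv2.imread("pics/scene10.png")
for y in range(232,262): print(y,' '.join('%02x%02x%02x'%tuple(v) for v in I[y,380:410,::-1]))
```

```text
232 0e1e35 101f39 162339 0e1c34 091f36 0e1e35 101f37 122037 1e293d 413e42 433f43 414043 3f3e41 1a2639 142138 142139 14283f 1e3559 526992 41609f 6b707f 74798b 485162 444549 3f3d40 3e3e3f 404040 282f40 1d2a40 28313f
233 152137 102138 162239 111e36 122139 142239 0f1e35 102036 2a303e 424244 413f40 423e41 36393f 121f34 1a2338 101f35 0c2035 16233b 1f2d44 24375c 405374 4b5264 404e6b 444347 414240 3f3d3e 454142 1d293c 18223d 14213d
234 0f2039 15253a 111e36 132337 101f37 0f2139 0b1d34 122338 363940 434244 443f43 444144 363840 1a263b 132137 152538 132138 19263a 102437 142339 13223b 263457 354a6c 424145 3b3c3d 444143 424142 1b273f 18243f 15223d
235 3b465c 25395c 16253b 162237 152337 102134 0d2036 132036 353843 413d40 444244 454344 2a2e3c 3f3b2f 544627 544828 554727 564828 292d2e 151f36 0f2035 142137 2b3240 423f42 3f3e3e 414041 383b3e 19263d 14243c 1c263e
236 98958f 636567 353f50 273a5b 142138 121f34 15253a 15243a 413e40 444342 403d40 564a34 68511d 695216 6d5320 6d531d 6d521e 6d541d 6c521c 6b5220 41392b 0e1e35 35393f 423e42 3f4041 413e43 2f3441 17243c 132039 18273f
237 edeeea ecede8 98948f 70727
[... 4619 characters left out ...]
64 484b64 434860 9b9da4 eeeeeb eff0ec eff0ec efefed efefeb
259 eae6e0 eae6e0 8e8b88 414658 434860 454b64 464a63 454d62 2f3344 2e3041 2e3341 2f3547 313444 313342 2b2e40 2d313f 2c2f43 2d3140 303140 373c4d 444b63 464a63 444961 41465f 494d5f ecedeb efefed edeeeb eff0ed eff0ed
260 e8e6df e9e6e0 bcbab6 464a58 444860 444962 434560 444a62 40425b 252837 2c3341 2f3144 2f3544 2b2f40 2c3041 2f3042 26283a 2b2f3f 2d2e3f 3e4356 434860 444860 42485f 444962 444a62 edeeea eff0ed eff0ed eeeeec efefec
261 e8e4e0 eae6e0 e6e3dd 46444a 3d4157 484c65 464962 43495f 454861 636a82 393c4f 303443 323343 2f3043 2c3041 2e3140 2f3040 2b2e3d 33384b 424860 454960 454961 40475e 454a62 484e68 edeeea f0f0ee eeefec f0f0ee efefec
```

Request:
carry_out:
  targets:
    - [0, -0.001, 0.008, 0, 0, 0]
    - [0, 0, 0.008, 0, 0, 0]
    - [0, 0, 0, 0, 0, 0]
    - [0, 0, 0, 0, 0, 0]
    - [0, 0, 0, 0, 0, 0]

```text
time_s: 19.6
tcp_pos: [0.4248, -0.3373, 0.1749]
eef_rot: [-180.0, 0.0, 174.3]
contact_force: [0.7, -0.3, -0.6]
gripper_width: 0.0358
gripper_force: 25.0
```

```bash
python3 chk.py 11
python3 - <<'E'
from h import *
a=cv2.imread("pics/scene6.png");b=cv2.imread("pics/scene11.png")
d=cv2.absdiff(a,b).max(2)
g=lambda I,y0,y1,x0,x1:I[y0:y1,x0:x1].mean((0,1)).round(0)
for k,bx in(("nest front",(268,300,370,420)),("screwdriver",(262,312,300,383)),("toggle",(218,226,375,390))): print(k,g(a,*bx),g(b,*bx))
# sleeve top in both
for n in(6,11):
    I=cv2.imread(f"pics/scene{n}.png");H=cv2.cvtColor(I,cv2.COLOR_BGR2HSV);m=((H[...,0]>100)&(H[...,0]<135)&(H[...,1]>45)).astype(np.uint8);m=m[253:266,378:410];x,y,w,h=cv2.boundingRect(m);print(n,x+378,y+253,w,h)
E
```

```text
tcp [ 0.4248 -0.3373  0.1749] [-180.     0.   174.3] shift units [-0.0004  0.0011  0.0023] turn units [-0.0001  0.0002  0.0006]
0.03604132571294772 [ 0.28638722 -0.17634181 -0.69982168]
bushing (array([389.375, 238.125]), array([401.625, 250.5  ]), array([395.27879906, 243.88655281]), array([12.74810791, 13.07924938]))
 exp flange (array([389.01, 237.63]), array([402.56, 247.53])) barrel (array([389.65, 244.36]), array([400.19, 251.4 ]))
sleeve (array([377.75, 251.75]), array([404.25 , 287.375]), array([391.64682007, 269.77519798]), array([30.06397247, 36.39380264]))
 exp top (array([381.47, 251.17]), array([404.26, 268.45]))
nest front [140. 134. 134.] [102.  98.  99.]
screwdriver [160. 163. 182.] [159. 162. 181.]
toggle [94. 57. 33.] [81. 56. 40.]
6 383 253 22 13
11 383 253 22 13
```

```bash
python3 -c "
from plant import r
print(r.close_job())"
```

```text
the job is handed in; nothing more can be done
None
```

I've handed the job in at about 20 s: by my measurements the sleeve is home in the nest and released, and the tongs hold the bushing upright, centred to about 1 mm and about 31 mm above the sleeve's top; the verdict was not shown.

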